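# Tumble the sample cell window-up into the gutter

### The arm

A 6-joint arm with a two-finger parallel gripper is mounted at the origin on the work surface. World frame = base frame: x ahead of the robot, y to its left, z up, the work surface at z = 0. Lengths are in mm, angles in rad, forces in N, time in s.
With the tool pointing down it reaches from about 350 to 975 mm from the base axis. Payload 7.1 kg.
Tool frame: the origin (TCP) lies at the very end of the fingers, on their centre line; the grasp point (between the pads) lies 19 mm behind it; x points along the fingers, y is the direction in which the jaws open and shut, and the axes are right-handed (so a half turn about x gives the same grasp; the last joint's range is limited). The gripper opens to 88 mm and grips with 3 to 60 N. Pads are 20 mm wide; open, the fingers measure 115 mm over their backs; the gripper's body (75 mm by 178 mm) begins 61 mm behind the grasp point.
Start: joints at [1.31, 0.423, 1.63, -0, 1.089, -0.019], TCP at [149.625, 606.809, 197.575] pointing down, gripper open.
Joint ranges: [-3, 3], [-0.9, 2.11], [0.09, 2.58], [-1.31, 4.45], [0.11, 2.69], [-2.54, 2.54]. Speed limits (rad/s): [2.39, 2.39, 3.01, 3.14, 3.14, 3.14].

### API

Orientations are given as a rotation vector (axis times angle).
In Python, from workcell import ctrl gives the robot as it stands. The module is installed in compiled form; this text tells all that it offers.
- The arm moves only by the tool carry_out, never from a script. Its argument "commands" is a list of rows, each a list of 6 numbers: the shift along the tool's x, y, z in m, then the turn, a rotation vector about the tool's x, y, z in degrees. In form: [[tx, ty, tz, rx, ry, rz], ...]. A call has 1 to 8 rows; each row shifts and turns the pose as measured when the row begins, along the tool's axes as they then stand; what a row does not reach is not made up. A row lasts 1/8 s, in which the tool goes at most 62.5 mm and 10.7 degrees, less where a joint would pass 70% of its speed; a pose out of reach is approached as far as the arm can. A call with a gripper value outside its range is refused whole. "grip" is the closure, from 0 (fully open) to 1 (shut), set as the call begins (left out, the last holds). The fingers move at their own pace and stop on an object; the grip force is fixed at half the most. Time passes only in rows, so rows that do not move let the fingers close. It gives the time, the measured TCP pose, the force and the opening at its end, in the units of the state.
- ctrl.get_obs(): the state, without advancing time (a new reading comes with each control period).
- ctrl.get_image(name): name is "scene" or "top" or "wrist"; returns a dict with "pixels" (384x512x3 uint8, blue, green, red), "intrinsics" (3x3 intrinsics, pixels), "rvec" (rotation vector, rad) and "tvec" (3), from world to camera coordinates, as OpenCV has them. Camera axes: x right, y down, z forward; pixel columns grow to the right and rows downward; lengths in mm; the calibration is good to about 2 mm. The wrist camera is an equidistant fisheye: a pixel r from the principal point sees the ray r / f radians off the axis. A picture is of the moment at which its call begins. There is no depth.
- ctrl.close_job(): hands the job in, once; it reports no verdict.
The state is a dict: "t": time; "qpos": joint angles; "qvel": joint speeds; "joint_torque": joint torques, N m; "ee_pos": TCP position; "orientation": TCP orientation; "ft_force": force on the tool from outside, world axes, zero at the start; "moment": the same for the moment, N m; "width": finger opening in mm.
Only numpy, scipy, OpenCV 4.12 (cv2) and the standard library are available. Lean on these libraries where they do the work, as an engineer would, in place of code of your own. Each camera call takes 0.05 s, during which the arm holds its last target. There are 200 camera calls.

### The job

The aluminium sample cell lies on the upper level of the black stand, its round window facing away from the step. Push it over the step, without lifting it up off the stand, so that it tumbles a quarter turn and stands in the gutter below with the window facing straight up, finishing squarely against the raised stop at one end of the gutter. Let go of it, and leave the other things on the bench where they are.

Things in the scene. Friction and masses are not known exactly. Their poses are not given: they have to be found in the camera images.
- stand: Fixed black two-level stand, sizes in mm. Origin on the table under the middle of the step's edge; x points square to the step, from the upper level out over the gutter; y along the step; z up. Upper level: flat, no rims, x -110 to 0, y -104 to 104, top 52 above the table. At x = 0 a vertical step goes 40 down to the gutter.
- gutter (a point): Centre of the gutter floor, 12 mm above the table, at stand x = 38, y = 0 mm. The gutter runs along the stand's y from -104 to 104 and is 76 mm wide (stand x 0 to 76), between the step's wall and an outer grey kerb 6 mm thick that rises 8 mm above the gutter floor.
- stop: Fixed steel end stop closing the gutter at the stand's +y or -y end (varies; the other end is open, level with the gutter floor). 76 mm across the gutter, 14 mm thick along it, top 42 mm above the table. Origin on the table under its middle, at stand x = 38, y = +97 or -97 mm; axes as the stand's. The face the cell meets is 7 mm from the origin, towards the stand's middle.
- cell: Loose aluminium block 60 x 70 x 40 mm (own x, y, z), 0.3 to 0.65 kg. Origin: centre of its underside at the start. Its x axis points out of the face with the round window (33 mm, dark rim, flush, may be touched). At the start it lies on the upper level, z up, window away from the step (its x opposite to the stand's x within 0.2 rad). Tumbled, it stands 60 mm high, x up.
- cell_center (a point): The centre of the cell's block: 72 mm above the table at the start, 42 mm once it stands in the gutter. Pushed slowly, the cell tips once this point passes the step's edge. It may then lean on the edge: pushing the part that stands above the upper level (20 mm of it when upright) until past the edge sets it upright.
- rack: Bystander: white tube rack with six capped tubes, 70 x 140 mm, 97 mm high; origin at the centre of its underside.
- bottle: Bystander: small bottle, 44 mm diameter, 100 mm high; origin at the centre of its underside.
- notebook: Bystander: red notebook lying flat, 215 x 155 x 17 mm; origin at the centre of its underside.
- remote: Bystander: grey remote control lying flat, 140 x 45 x 18 mm; origin at the centre of its underside.
Mind the look-alikes: they are no part of the job. What is shaped like the cell but pink is not meant. Of the things that look like the stop, the larger one is meant.

How it is judged (in metres and radians):
At the end, for the whole second after the job is handed in: The cell stands at rest on the gutter floor with its window facing up (within 0.1 rad), square to the gutter within 0.15 rad, and its end within 6 mm of the stop's face (angle between cell's own x axis and vertical below 0.1 rad and height (world z) of cell_center between 0.037 and 0.047 m and x of cell_center in the frame of stand between 0.015 and 0.061 m and y of cell_center in the frame of stop between -0.048 and 0.048 m and angle between the y axis of cell and the y axis of stand, either way round below 0.15 rad and linear speed of cell below 0.02 m/s); the robot touches nothing.
It fails at once if the cell is lifted: its centre rises more than 15 mm above its height at the start (height (world z) of cell_center above 0.087 m).
It fails at once if the rack is moved by more than 30 mm (distance of rack from where it was at the start of the episode above 0.03 m).
It fails at once if the bottle is moved by more than 30 mm (distance of bottle from where it was at the start of the episode above 0.03 m).
It fails at once if the notebook is moved by more than 30 mm (distance of notebook from where it was at the start of the episode above 0.03 m).
It fails at once if the remote is moved by more than 30 mm (distance of remote from where it was at the start of the episode above 0.03 m).
It also fails if it takes over 45 s, if anything falls off the work surface, if the arm or the gripper's body presses on something with over 40 N, if the wrist force passes 120 N, or if a joint passes its speed limit or range.

## Working session

There is one attempt and no reset: what is moved stays moved. The work goes in short steps, Python scripts to look and compute and a tool call to move; the robot and the scene stay as the last step left them, time stands still between calls to the robot, and variables do not carry over. Pictures are saved under pics/ and viewed, about 8 in all and at most 12, crops included, and the job is handed in when it is done.

Besides the shell and the picture viewer there is one more tool, called after ">>>" as name([rows], argument=value, ...), one row to a line, values as JSON. carry_out: Moves the arm, as the interface text tells. Its arguments: {"type":"object","properties":{"commands":{"type":"array"},"grip":{"type":"number"}},"required":["commands"]}

```bash
mkdir -p pics; python3 - <<'E'
from workcell import ctrl
import cv2
o=ctrl.get_obs();print(o)
for n in("scene","top"):
    im=ctrl.get_image(n);cv2.imwrite(f"pics/{n}0.png",im["pixels"]);print(n,im["intrinsics"],im["rvec"],im["tvec"])
a=cv2.imread("pics/scene0.png");b=cv2.imread("pics/top0.png")
E
```

```text
{'t': 0.0, 'qpos': array([ 1.31000123e+00,  4.23828476e-01,  1.63068639e+00, -2.36783236e-05,
        1.08860919e+00, -1.89859816e-02]), 'qvel': array([-0.00107611, -0.0002907 , -0.00088844, -0.00221053, -0.00047928,
        0.0024239 ]), 'joint_torque': array([ 1.78095383e-03, -5.44636595e+01, -2.73660046e+01,  6.44625211e-02,
        2.25779484e-02, -1.35626847e-04]), 'ee_pos': array([149.48137718, 606.24543657, 196.81087124]), 'orientation': array([ 0.1886335 ,  1.56264067, -0.19102496]), 'ft_force': array([-0.39943126, -0.29669568,  0.32778009]), 'moment': array([0.02477056, 0.02317261, 0.00250269]), 'width': 87.51131822569508}
scene [[395.99944361   0.         256.17180802]
 [  0.         395.99944361 191.51043806]
 [  0.           0.           1.        ]] [ 2.22230126  0.57217497 -0.26754202] [-415.54724581 -106.36314805 1205.41989314]
top [[472.46380974   0.         254.24218398]
 [  0.         472.46380974 186.41557822]
 [  0.           0.           1.        ]] [ 2.1599652  -2.21975404  0.09417065] [ -31.11186026  501.32890704 1254.81738087]
```

View pics/scene0.png

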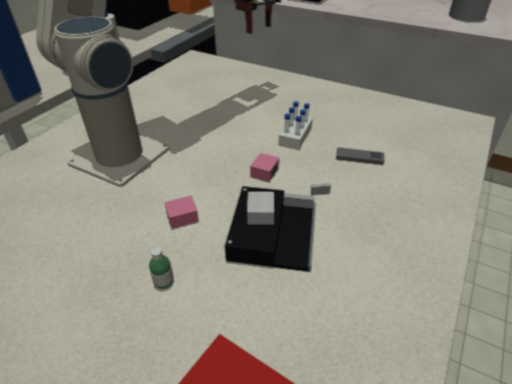

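View pics/top0.png

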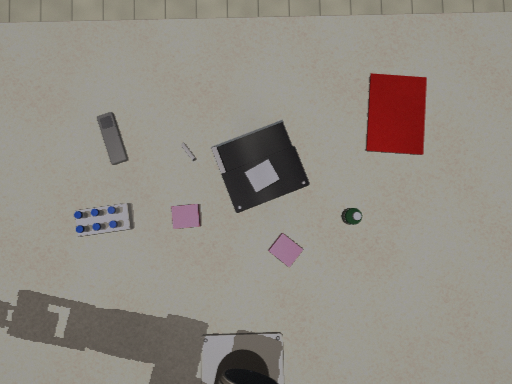

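The scene and top views show the stand near top pixel (262,165), with the cell on it at (262,176). The real stop is at the gutter's left end at (219,160), and the smaller look-alike is at (188,151). Next I'll zoom in.

```bash
python3 - <<'E'
import cv2
b=cv2.imread("pics/top0.png")[112:222,200:320]
b=cv2.convertScaleAbs(b,alpha=1.6,beta=25)
cv2.imwrite("pics/crop.png",cv2.resize(b,(720,660),interpolation=cv2.INTER_CUBIC))
E
```

```text
(no output)
```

View pics/crop.png

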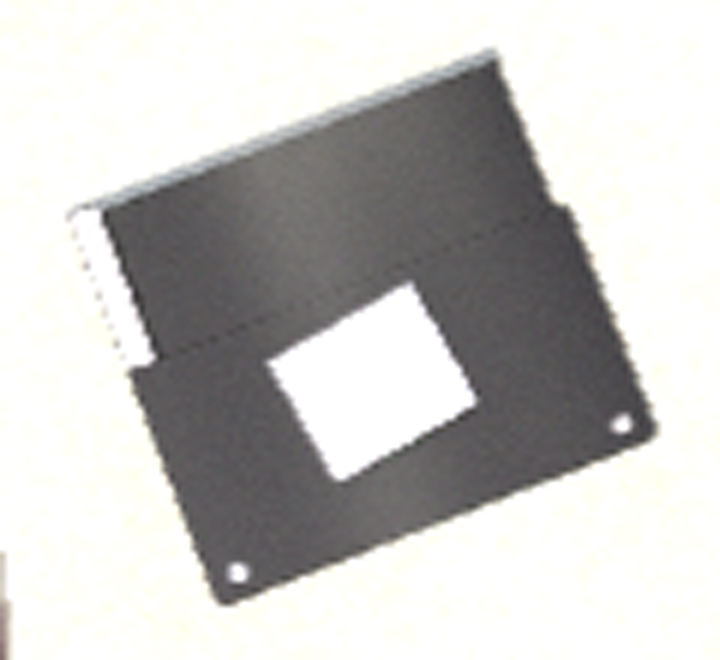

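The crop shows the cell's top corners at (268,360), (410,283), (477,404), (340,482), and the step edge running from (130,370) to (570,205). The stop is at the left end.

```bash
cat > h.py <<'E'
import numpy as np,cv2
from workcell import ctrl
def back(im,uv,z):
    R=cv2.Rodrigues(im["rvec"])[0];t=np.ravel(im["tvec"]);K=im["intrinsics"]
    d=np.c_[np.atleast_2d(uv),np.ones(len(np.atleast_2d(uv)))]@np.linalg.inv(K).T@R
    c=-R.T@t
    return c+d*((z-c[2])/d[:,2])[:,None]
def fit(world,local):
    w=np.asarray(world)[:,:2];l=np.asarray(local,float)
    a=w-w.mean(0);b=l-l.mean(0)
    th=np.arctan2((b[:,0]*a[:,1]-b[:,1]*a[:,0]).sum(),(a*b).sum())
    R=np.array([[np.cos(th),-np.sin(th)],[np.sin(th),np.cos(th)]]);o=w.mean(0)-R@l.mean(0)
    return th,o,np.abs(w-(l@R.T+o)).max()
E
python3 - <<'E'
from h import *
im=ctrl.get_image("top")
f=lambda p:(np.array(p)+.5)/6-.5+[200,112]
up=back(im,f([(130,370),(570,205)]),52)
bk=back(im,f([(218,607),(660,435)]),52)
kb=back(im,f([(70,212),(497,48)]),20)
th,o,e=fit(np.r_[up,bk,kb],[(0,104),(0,-104),(-110,104),(-110,-104),(82,104),(82,-104)])
print("stand",th,o,e)
c=back(im,f([(268,360),(410,283),(477,404),(340,482)]),92)
# in image order: front-left, front-right, back-right, back-left
tc,oc,ec=fit(c,[(30,35),(30,-35),(-30,-35),(-30,35)])
R=np.array([[np.cos(th),-np.sin(th)],[np.sin(th),np.cos(th)]])
print("cell(front dir)",tc,oc,ec,"in stand",(oc-o)@R,"rel",tc-th)
obs=ctrl.get_obs();print("toolR\n",cv2.Rodrigues(obs["orientation"])[0].round(3))
print("stand pts",[(p,(o+R@p).round(1)) for p in [np.array(q) for q in [(-70,0),(-160,0),(0,0),(38,0),(38,90)]]])
E
```

```text
stand 0.33961932747545204 [568.6029033  -56.05903068] 0.8933688916059737
cell(front dir) 0.4850221945748412 [522.81953481 -64.00598977] 1.4615698376148032 in stand [-45.81564936   7.75868946] rel 0.14540286709938915
toolR
 [[-0.     0.239  0.971]
 [-0.001  0.971 -0.239]
 [-1.    -0.001 -0.   ]]
stand pts [(array([-70,   0]), array([502.6, -79.4])), (array([-160,    0]), array([ 417.7, -109.4])), (array([0, 0]), array([568.6, -56.1])), (array([38,  0]), array([604.4, -43.4])), (array([38, 90]), array([574.5,  41.5]))]
```

>>> carry_out([
  [0,0,0,-8.3,0,0],
  [0,0,0,-8.3,0,0],
  [0,0,0,-8.3,0,0],
  [0,0,0,-8.3,0,0],
  [0,-0.045,0.004,0,0,0],
  [0,-0.045,0.004,0,0,0],
  [0,-0.045,0.004,0,0,0],
  [0,-0.045,0.004,0,0,0],
], grip=0.66)

```text
t: 1.15
ee_pos: [227.7, 439.9, 194.7]
orientation: [-0.287, 1.554, 0.281]
ft_force: [-0.8, 0.7, -0.1]
width: 29.8
```

>>> carry_out([
  [0,-0.05,0.005,0,0,0],
  [0,-0.05,0.005,0,0,0],
  [0,-0.05,0.005,0,0,0],
  [0,-0.05,0.005,0,0,0],
  [0,-0.05,0.005,0,0,0],
  [0,-0.05,0.005,0,0,0],
  [0,-0.05,0.005,0,0,0],
  [0,-0.05,0.005,0,0,0],
])

```text
t: 2.15
ee_pos: [410.9, 68.3, 196.5]
orientation: [-0.289, 1.551, 0.283]
ft_force: [0.9, 0.3, -0.2]
width: 30.1
```

```bash
cat >> h.py <<'E'
TH=0.3396;O=np.array([568.6,-56.06]);RS=np.array([[np.cos(TH),-np.sin(TH)],[np.sin(TH),np.cos(TH)]])
def stat():
    o=ctrl.get_obs();R=cv2.Rodrigues(o["orientation"])[0]
    print("t",o["t"],"stand xy",((o["ee_pos"][:2]-O)@RS).round(1),"z",o["ee_pos"][2].round(1),"yaw rel deg",np.degrees(np.arctan2(R[1,2],R[0,2])-TH).round(2),"down",R[:,0].round(3),"w",round(o["width"],1),"F",o["ft_force"].round(1),"q",o["qpos"].round(2))
E
python3 -c "from h import *;stat()"
```

```text
t 2.15 stand xy [-107.2  169.7] z 196.5 yaw rel deg 1.43 down [ 0.001 -0.003 -1.   ] w 30.1 F [ 0.9  0.3 -0.2] q [ 0.14  0.11  2.07 -0.    0.96 -1.79]
```

>>> carry_out([
  [0,-0.041,0,1.4,0,0],
  [0,-0.041,0,0,0,0],
  [0,-0.041,0,0,0,0],
  [0,-0.041,0,0,0,0],
  [0,0,0,0,0,0],
])

```text
t: 2.78
ee_pos: [468.6, -94.4, 197.0]
orientation: [-0.265, 1.553, 0.259]
ft_force: [0.4, 0.4, -0.7]
width: 29.9
```

>>> carry_out([
  [0.03,0,0,0,0,0],
  [0.03,0,0,0,0,0],
  [0.03,0,0,0,0,0],
  [0.03,0,0,0,0,0],
  [0.01,0,0,0,0,0],
  [0,0,0,0,0,0],
])

```text
t: 3.52
ee_pos: [467.4, -91.0, 64.2]
orientation: [-0.265, 1.553, 0.261]
ft_force: [0.2, -0.8, 0.0]
width: 29.8
```

```bash
python3 - <<'E'
from h import *
stat();cv2.imwrite("pics/s1.png",cv2.resize(ctrl.get_image("scene")["pixels"][150:300,170:370],(800,600)))
E
```

```text
t 3.525 stand xy [-107.1    0.8] z 64.2 yaw rel deg -0.28 down [ 0.002 -0.002 -1.   ] w 29.8 F [ 0.2 -0.8  0. ] q [-0.22  0.42  2.04 -0.    0.67 -2.12]
```

View pics/s1.png

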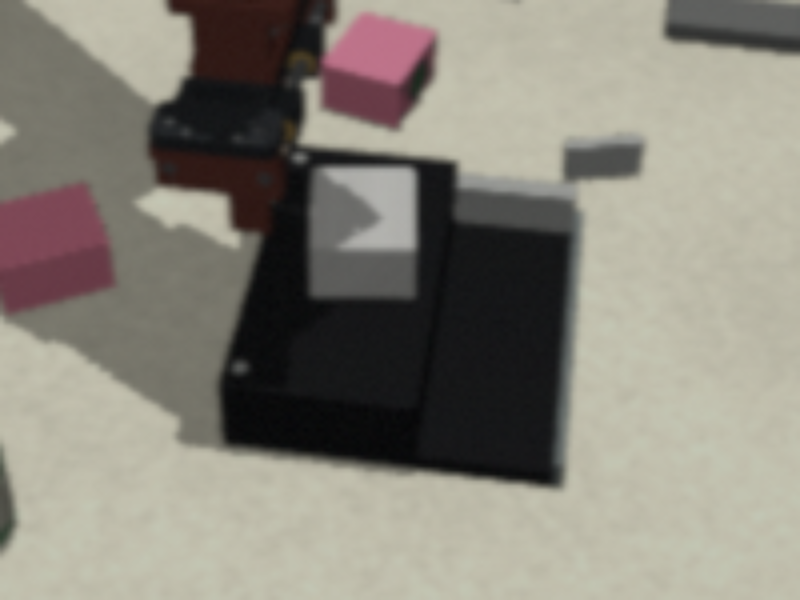

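The gripper is behind the cell at crop pixel (260,200), clear of the pink blocks. Now I'll push slowly.

>>> carry_out([
  [0,0.007,0,0,0,0],
  [0,0,0.008,-0.3,0,0],
  [0,0,0.008,0,0,0],
  [0,0,0.008,0,0,0],
  [0,0,0.008,0,0,0],
  [0,0,0.008,0,0,0],
  [0,0,0.006,0,0,0],
  [0,0,0.006,0,0,0],
])

```text
t: 4.58
ee_pos: [520.1, -65.7, 67.7]
orientation: [-0.27, 1.547, 0.263]
ft_force: [0.1, -0.5, 0.3]
width: 29.6
```

```bash
python3 -c "from h import *;stat()"
```

```text
t 4.575 stand xy [-48.9   7.1] z 67.7 yaw rel deg 0.04 down [ 0.008 -0.003 -1.   ] w 29.6 F [ 0.1 -0.5  0.3] q [-0.15  0.47  1.94 -0.    0.72 -2.06]
```

>>> carry_out([
  [0.003,0,0.003,0,0,0],
  [0.001,0,0.003,0,0,0],
  [0,0,0.003,0,0,0],
  [0,0,0.003,0,0,0],
  [0,0,0,0,0,0],
])

```text
t: 5.2
ee_pos: [528.3, -63.0, 67.5]
orientation: [-0.273, 1.556, 0.264]
ft_force: [-1.0, -0.8, -0.1]
width: 29.7
```

```bash
python3 - <<'E'
from h import *
stat();a=ctrl.get_image("scene")["pixels"][150:300,170:370];b=ctrl.get_image("top")["pixels"][112:222,200:320]
cv2.imwrite("pics/s2.png",np.hstack([cv2.resize(a,(450,350)),cv2.convertScaleAbs(cv2.resize(b,(350,350)),alpha=1.4,beta=20)]))
E
```

```text
t 5.2 stand xy [-40.3   6.9] z 67.5 yaw rel deg 0.15 down [-0.001 -0.005 -1.   ] w 29.7 F [-1.  -0.8 -0.1] q [-0.14  0.48  1.92 -0.01  0.74 -2.04]
```

View pics/s2.png

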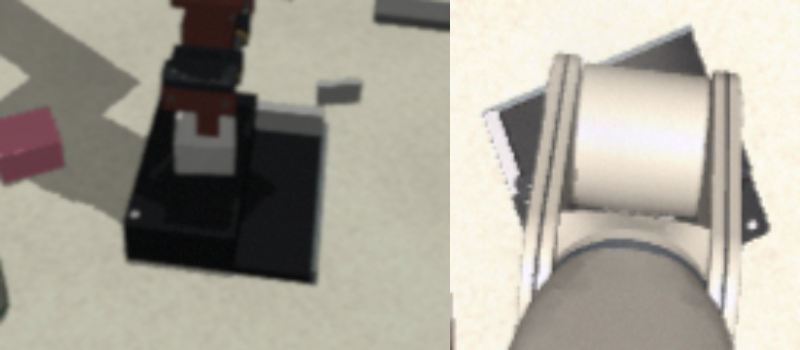

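```bash
python3 - <<'E'
from h import *
im=ctrl.get_image("scene");cv2.imwrite("pics/s3.png",cv2.resize(im["pixels"][130:270,190:340],(750,700))[:600])
o=ctrl.get_obs();p=o["ee_pos"]
def pr(P): return ((cv2.projectPoints(np.float64(P).reshape(-1,3),im["rvec"],im["tvec"],im["intrinsics"],None)[0][:,0]-[190,130])*5).round(0)
print("tcp",pr(p),"tcp+25",pr(p+[0,0,25]))
S=lambda x,y,z:np.r_[O+RS@[x,y],z]
print("step edge",pr([S(0,104,52),S(0,-104,52)]),"back",pr([S(-110,104,52),S(-110,-104,52)]))
c=0.1454;C=lambda a,b,z:S(-45.8+a*np.cos(c)-b*np.sin(c),7.8+a*np.sin(c)+b*np.cos(c),z)
print("cell top",pr([C(30,35,92),C(30,-35,92),C(-30,-35,92),C(-30,35,92)]))
w=ctrl.get_image("wrist");cv2.imwrite("pics/w3.png",w["pixels"]);print(p,((im["tvec"])))
E
```

```text
tcp [[364. 401.]] tcp+25 [[364. 362.]]
step edge [[473. 302.]
 [418. 614.]] back [[259. 280.]
 [167. 583.]]
cell top [[418. 311.]
 [420. 414.]
 [286. 412.]
 [291. 310.]]
[527.84865602 -63.00003625  67.444206  ] [-415.54724581 -106.36314805 1205.41989314]
```

View pics/s3.png

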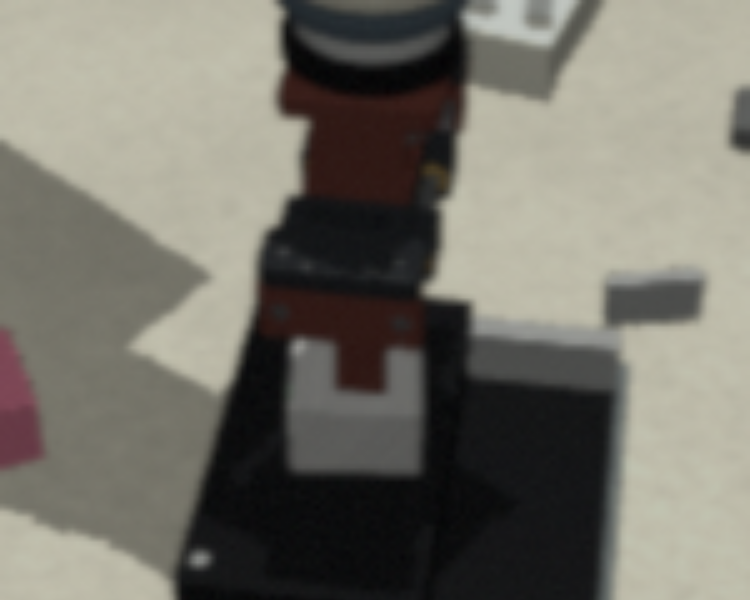

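View pics/w3.png

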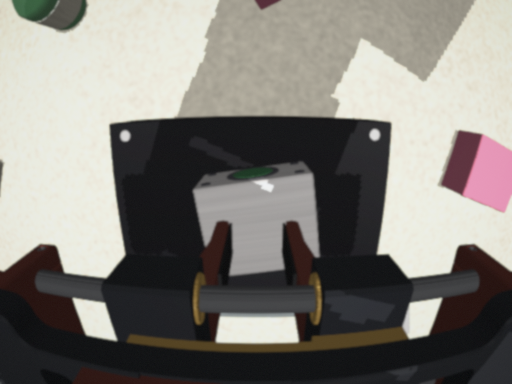

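The fingertip at crop (360,392) occludes the cell's top. The cell hasn't moved and no force shows, so the tips are passing above it: they sit about 30 mm higher than the reported z implies. I'll back off and measure the real height by touching the upper level behind the cell.

>>> carry_out([
  [0,0,-0.014,0,0,0],
  [0,0,-0.014,0,0,0],
  [0,0,-0.014,0,0,0],
  [0,0,-0.014,0,0,0],
  [0,0,0,0,0,0],
])

```text
t: 6.02
ee_pos: [469.6, -83.1, 67.4]
orientation: [-0.272, 1.558, 0.265]
ft_force: [0.2, -0.2, 1.0]
width: 30.3
```

```bash
python3 -c "from h import *;stat()"
```

```text
t 6.025 stand xy [-102.4    7.4] z 67.4 yaw rel deg 0.12 down [-0.003 -0.005 -1.   ] w 30.3 F [ 0.2 -0.2  1. ] q [-0.2   0.42  2.03 -0.01  0.69 -2.1 ]
```

>>> carry_out([
  [0.005,0,0,0,0,0],
  [0.005,0,0,0,0,0],
  [0.003,0,0,0,0,0],
  [0,0,0,0,0,0],
])

```text
t: 6.52
ee_pos: [470.7, -83.2, 53.3]
orientation: [-0.272, 1.557, 0.264]
ft_force: [0.8, 0.2, 0.9]
width: 29.7
```

```bash
python3 - <<'E'
from h import *
stat();im=ctrl.get_image("scene");cv2.imwrite("pics/s4.png",cv2.resize(im["pixels"][130:270,190:340],(750,700),interpolation=cv2.INTER_CUBIC)[:600])
p=ctrl.get_obs()["ee_pos"]
for y in(-28,-15,15): 
  q=p+np.r_[RS@[0,y],0];print(y,((cv2.projectPoints(q.reshape(1,1,3),im["rvec"],im["tvec"],im["intrinsics"],None)[0][:,0]-[190,130])*5).round())
E
```

```text
t 6.525 stand xy [-101.4    7. ] z 53.3 yaw rel deg 0.13 down [-0.002 -0.005 -1.   ] w 29.7 F [0.8 0.2 0.9] q [-0.2   0.45  2.04 -0.01  0.66 -2.1 ]
-28 [[226. 450.]]
-15 [[232. 430.]]
15 [[244. 387.]]
```

View pics/s4.png

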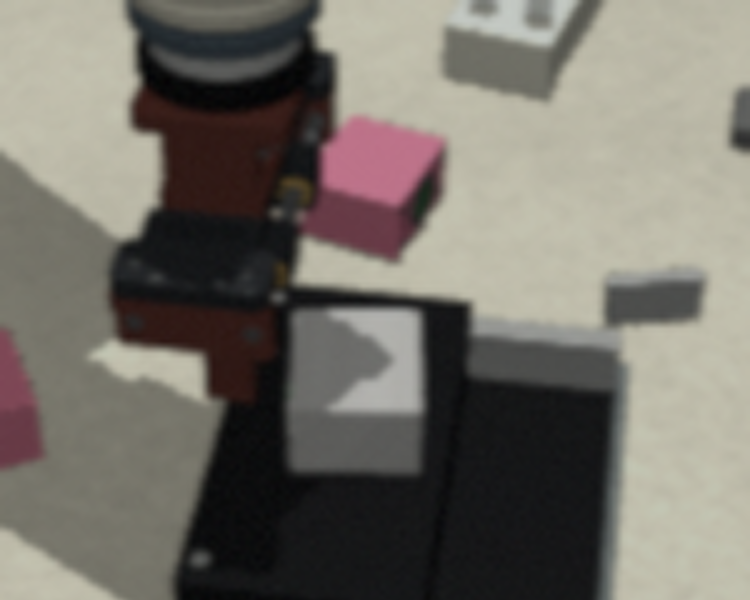

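The near fingertip is at (232,400) where (226,450) was predicted, so the true tip height is again about 32 mm above the reading. I'll go 20 mm lower and then push again.

>>> carry_out([
  [0.006,0,0,0,0,0],
  [0.006,0,0,0,0,0],
  [0.006,0,0,0,0,0],
  [0.002,0,0,0,0,0],
  [0,0,0,0,0,0],
])

```text
t: 7.2
ee_pos: [470.8, -83.2, 31.9]
orientation: [-0.272, 1.557, 0.265]
ft_force: [-0.2, -0.6, 0.8]
width: 29.7
```

>>> carry_out([
  [0,0,0.006,0,0,0],
  [0,0,0.006,0,0,0],
  [0,0,0.006,0,0,0],
  [0,0,0.006,0,0,0],
])

```text
t: 7.7
ee_pos: [493.7, -74.6, 31.9]
orientation: [-0.272, 1.559, 0.265]
ft_force: [-2.6, -1.4, 1.1]
width: 29.7
```

```bash
python3 -c "from h import *;stat()"
```

```text
t 7.7 stand xy [-76.8   7.5] z 31.9 yaw rel deg 0.14 down [-0.004 -0.005 -1.   ] w 29.7 F [-2.6 -1.4  1.1] q [-0.17  0.51  2.   -0.01  0.64 -2.08]
```

The push force is now showing, about 3 N. Continuing.

>>> carry_out([
  [0,0,0.006,0,0,0],
  [0,0,0.006,0,0,0],
  [0,0,0.006,0,0,0],
  [0,0,0.006,0,0,0],
  [0,0,0.003,0,0,0],
  [0,0,0.002,0,0,0],
])

```text
t: 8.45
ee_pos: [522.9, -64.2, 31.8]
orientation: [-0.272, 1.56, 0.265]
ft_force: [-3.8, -1.8, 1.8]
width: 29.9
```

```bash
python3 - <<'E'
from h import *
stat();im=ctrl.get_image("scene");cv2.imwrite("pics/s5.png",cv2.resize(im["pixels"][130:270,190:340],(750,700),interpolation=cv2.INTER_CUBIC)[:600])
E
```

```text
t 8.45 stand xy [-45.8   7.5] z 31.8 yaw rel deg 0.15 down [-0.005 -0.005 -1.   ] w 29.9 F [-3.8 -1.8  1.8] q [-0.14  0.54  1.94 -0.01  0.67 -2.05]
```

View pics/s5.png

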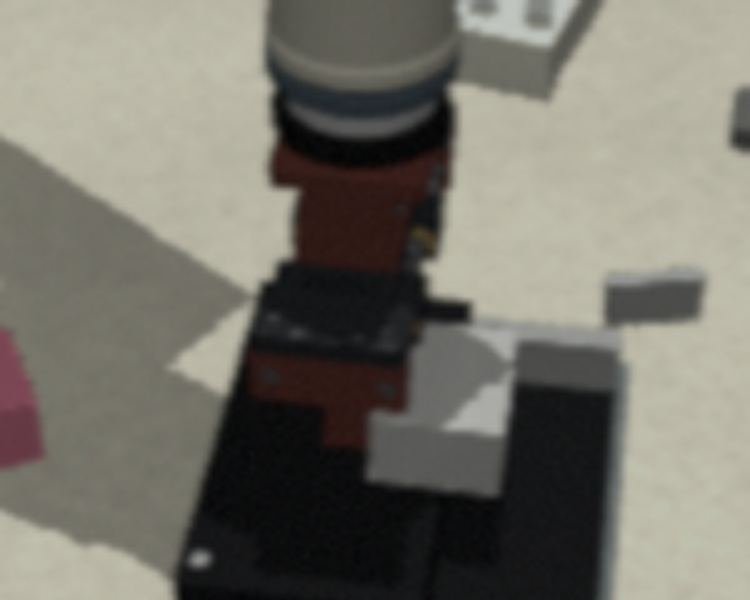

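The cell overhangs the step squarely, with its near face from (368,480) to (500,490). It is about to tip.

>>> carry_out([
  [0,0,0.003,0,0,0],
  [0,0,0.003,0,0,0],
  [0,0,0.002,0,0,0],
  [0,0,0.002,0,0,0],
])

```text
t: 9.0
ee_pos: [532.7, -60.7, 31.7]
orientation: [-0.272, 1.56, 0.265]
ft_force: [-2.9, -1.0, 1.3]
width: 30.1
```

>>> carry_out([
  [0,0,0.002,0,0,0],
  [0,0,0.002,0,0,0],
  [0,0,0,0,0,0],
  [0,0,0,0,0,0],
])

```text
t: 9.5
ee_pos: [538.5, -59.1, 31.9]
orientation: [-0.272, 1.557, 0.265]
ft_force: [-0.4, 0.5, -0.1]
width: 30.1
```

```bash
python3 - <<'E'
from h import *
stat();im=ctrl.get_image("scene");cv2.imwrite("pics/s6.png",cv2.resize(im["pixels"][130:270,190:340],(750,700),interpolation=cv2.INTER_CUBIC)[:600])
E
```

```text
t 9.5 stand xy [-29.4   7.2] z 31.9 yaw rel deg 0.14 down [-0.002 -0.005 -1.   ] w 30.1 F [-0.4  0.5 -0.1] q [-0.13  0.55  1.9  -0.01  0.68 -2.03]
```

View pics/s6.png

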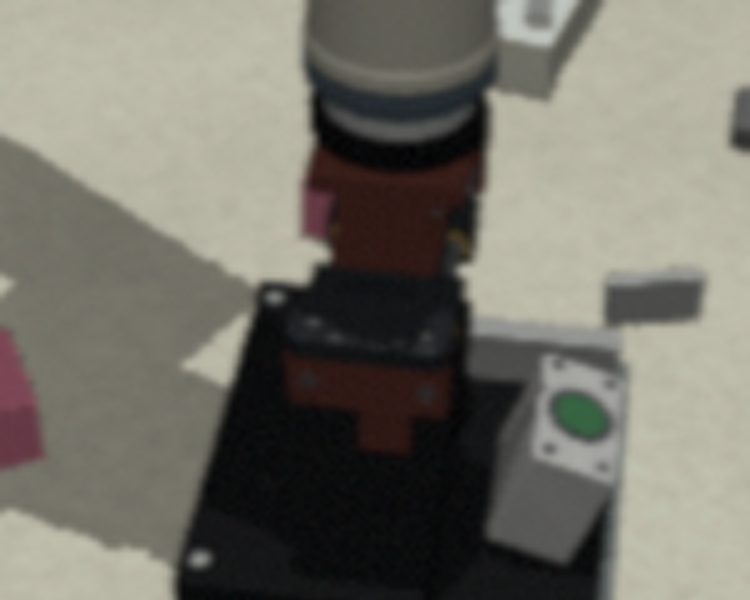

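The cell has tumbled and the window is visible at (582,415). It looks tilted outward, possibly still rocking. I'll lift the tool clear and look again.

>>> carry_out([
  [-0.02,0,-0.005,0,0,0],
  [-0.03,0,0,0,0,0],
  [-0.04,0,0,0,0,0],
  [-0.04,-0.02,0,0,0,0],
  [0,-0.04,0.01,0,0,0],
  [0,-0.04,0.02,0,0,0],
  [0,-0.04,0.02,0,0,0],
  [0,-0.04,0.02,0,0,0],
])

```text
t: 10.55
ee_pos: [662.8, -208.1, 167.7]
orientation: [-0.275, 1.554, 0.267]
ft_force: [1.0, -0.1, -0.1]
width: 30.0
```

```bash
python3 - <<'E'
from h import *
stat();im=ctrl.get_image("scene");t=ctrl.get_image("top")
a=cv2.resize(im["pixels"][170:270,220:340],None,fx=4,fy=4,interpolation=cv2.INTER_CUBIC)
b=cv2.resize(t["pixels"][112:212,210:290],None,fx=4,fy=4,interpolation=cv2.INTER_CUBIC)
cv2.imwrite("pics/s7.png",np.hstack([a,cv2.convertScaleAbs(b,alpha=1.3,beta=15)]))
E
```

```text
t 10.55 stand xy [  38.2 -174.8] z 167.7 yaw rel deg 0.31 down [ 0.    -0.005 -1.   ] w 30.0 F [ 1.  -0.1 -0.1] q [-0.32  0.55  1.49 -0.01  1.1  -2.23]
```

View pics/s7.png

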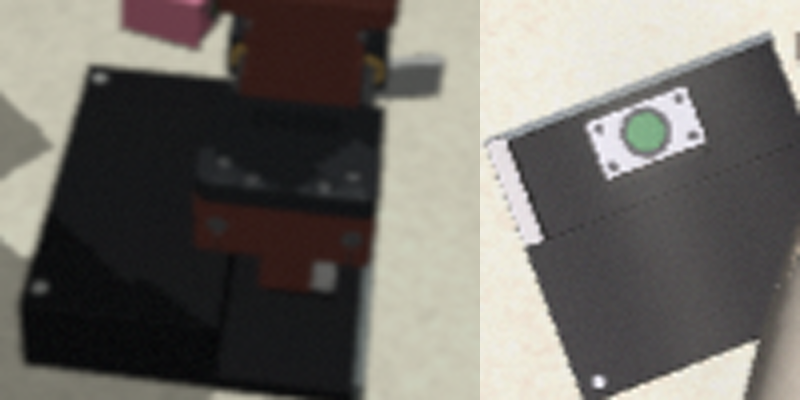

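In the top view the cell stands upright and square, window up. Its top corners are at (588,122), (690,87), (705,143), (610,180).

```bash
python3 - <<'E'
from h import *
t=ctrl.get_image("top")
g=cv2.cvtColor(t["pixels"],cv2.COLOR_BGR2GRAY).astype(np.float32)
p=(np.array([(588,122),(690,87),(705,143),(610,180)])-[480,0]+.5)/4-.5+[210,112]
c=back(t,p,72)
th,o,e=fit(c,[(20,35),(20,-35),(-20,-35),(-20,35)]);print((o-O)@RS,th-TH,e)
E
```

```text
[39.32338338  2.66482226] -0.023006099523885437 2.8381871856593506
```

>>> carry_out([
  [0,0.035,0,0.3,0,0],
  [0,0.035,0.001,0,0,0],
  [0,0.03,0,0,0,0],
  [0,0.006,0,0,0,0],
  [0,0,0,0,0,0],
], grip=1)

```text
t: 11.32
ee_pos: [622.1, -102.5, 165.2]
orientation: [-0.268, 1.559, 0.264]
ft_force: [0.9, -0.7, 0.2]
width: 0.8
```

```bash
python3 -c "from h import *;stat()"
```

```text
t 11.325 stand xy [ 35.  -61.7] z 165.2 yaw rel deg -0.05 down [-0.004 -0.004 -1.   ] w 0.8 F [ 0.9 -0.7  0.2] q [-0.18  0.47  1.64 -0.01  1.04 -2.09]
```

>>> carry_out([
  [0.03,0,0.002,0,0,0],
  [0.03,0,0.002,0,0,0],
  [0.03,-0.001,0,0,0,0],
  [0.03,0,0,0,0,0],
  [0.01,0,0,0,0,0],
  [0,0,0,0,0,0],
])

```text
t: 12.08
ee_pos: [629.0, -107.8, 33.4]
orientation: [-0.268, 1.555, 0.259]
ft_force: [0.0, 0.1, 1.2]
width: 0.5
```

>>> carry_out([
  [0.008,0,0,0,0,0],
  [0.008,0,0,0,0,0],
  [0.006,0,0,0,0,0],
  [0.004,0,0,0,0,0],
  [0,0,0,0,0,0],
])

```text
t: 12.7
ee_pos: [631.2, -108.7, 8.6]
orientation: [-0.269, 1.55, 0.257]
ft_force: [0.5, -0.9, 0.4]
width: 0.4
```

```bash
python3 -c "from h import *;stat()"
```

```text
t 12.7 stand xy [ 41.5 -70.5] z 8.6 yaw rel deg -0.25 down [ 0.006 -0.006 -1.   ] w 0.4 F [ 0.5 -0.9  0.4] q [-0.19  0.69  1.69 -0.01  0.76 -2.09]
```

>>> carry_out([
  [0.005,0,-0.002,0,0,0],
  [0.004,0,0,-0.2,0,0],
  [0,0.008,0,0,0,0],
  [0,0.008,0,0,0,0],
  [0,0.006,0,0,0,0],
  [0,0.006,0,0,0,0],
  [0,0.006,0,0,0,0],
])

```text
t: 13.58
ee_pos: [617.9, -75.4, -0.6]
orientation: [-0.273, 1.548, 0.26]
ft_force: [0.1, -1.6, 0.1]
width: 0.5
```

```bash
python3 -c "from h import *;stat()"
```

```text
t 13.575 stand xy [ 40.  -34.7] z -0.6 yaw rel deg -0.02 down [ 0.007 -0.007 -1.   ] w 0.5 F [ 0.1 -1.6  0.1] q [-0.14  0.68  1.73 -0.01  0.72 -2.04]
```

>>> carry_out([
  [0,0.006,0,0,0,0],
  [0,0.006,0,0,0,0],
  [0,0.006,0,0,0,0],
  [0,0.006,0,0,0,0],
  [0,0.004,0,0,0,0],
  [0,0.003,0,0,0,0],
])

```text
t: 14.32
ee_pos: [607.2, -44.3, -0.7]
orientation: [-0.273, 1.547, 0.259]
ft_force: [0.4, -1.5, -0.9]
width: 0.3
```

```bash
python3 -c "from h import *;stat()"
```

```text
t 14.325 stand xy [40.3 -1.7] z -0.7 yaw rel deg -0.0 down [ 0.008 -0.007 -1.   ] w 0.3 F [ 0.4 -1.5 -0.9] q [-0.09  0.67  1.76 -0.01  0.7  -1.99]
```

>>> carry_out([
  [0,0.003,0,0,0,0],
  [0,0.002,0,0,0,0],
  [0,0.002,0,0,0,0],
])

```text
t: 14.7
ee_pos: [604.8, -37.3, -0.8]
orientation: [-0.273, 1.547, 0.259]
ft_force: [0.5, -2.4, 0.4]
width: 0.4
```

>>> carry_out([
  [0,0.002,0,0,0,0],
  [0,0.001,0,0,0,0],
])

```text
t: 14.95
ee_pos: [604.2, -34.6, -0.6]
orientation: [-0.274, 1.546, 0.259]
ft_force: [1.5, -6.9, 0.2]
width: 0.6
```

The force rose to 7 N, so the cell has reached the stop. A small seating nudge, then withdraw.

>>> carry_out([
  [0,0.001,0,0,0,0],
  [0,0,0,0,0,0],
])

```text
t: 15.2
ee_pos: [604.4, -34.7, -0.3]
orientation: [-0.275, 1.546, 0.258]
ft_force: [-0.2, -2.1, -1.6]
width: 0.5
```

>>> carry_out([
  [0,-0.01,0,0,0,0],
  [0,-0.02,0,0,0,0],
  [-0.03,0,0,0,0,0],
  [-0.04,0,0,0,0,0],
  [-0.04,0,0,0,0,0],
  [-0.02,-0.04,0,0,0,0],
  [0,-0.05,0,0,0,0],
  [0,-0.05,0,0,0,0],
])

```text
t: 16.2
ee_pos: [661.8, -202.0, 136.0]
orientation: [-0.275, 1.547, 0.261]
ft_force: [0.3, -0.3, -0.8]
width: 0.6
```

```bash
python3 - <<'E'
from h import *
stat();im=ctrl.get_image("scene");t=ctrl.get_image("top")
a=cv2.resize(im["pixels"][170:270,220:340],None,fx=4,fy=4,interpolation=cv2.INTER_CUBIC)
b=cv2.resize(t["pixels"][112:212,210:290],None,fx=4,fy=4,interpolation=cv2.INTER_CUBIC)
cv2.imwrite("pics/s8.png",np.hstack([a,cv2.convertScaleAbs(b,alpha=1.0,beta=15)]))
E
```

```text
t 16.2 stand xy [  39.3 -168.6] z 136.0 yaw rel deg 0.12 down [ 0.009 -0.008 -1.   ] w 0.6 F [ 0.3 -0.3 -0.8] q [-0.31  0.58  1.52 -0.01  1.03 -2.22]
```

View pics/s8.png

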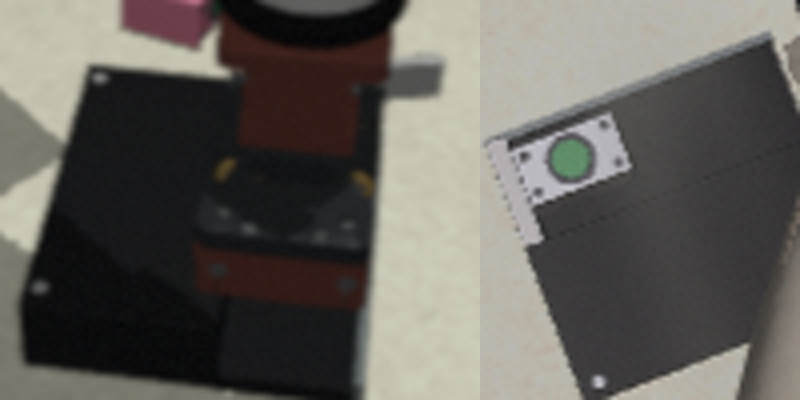

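The cell stands against the stop, window up, with top corners near (510,150), (612,113), (632,167), (535,205). I'll check the numbers and hand in if they are good.

```bash
python3 - <<'E'
from h import *
t=ctrl.get_image("top")
p=(np.array([(510,150),(612,113),(632,167),(535,205)])-[480,0]+.5)/4-.5+[210,112]
th,o,e=fit(back(t,p,72),[(20,35),(20,-35),(-20,-35),(-20,35)]);q=(o-O)@RS;print(q,th-TH,e)
if 15<q[0]<61 and 49<q[1]<61 and abs(th-TH)<.1: ctrl.close_job();print("closed")
E
```

```text
[41.20443627 54.75939164] 0.004255395327759759 1.3551449993256028
the job is handed in; nothing more can be done
closed
```

The sample cell now stands in the gutter against the large stop, window up, and the job is handed in at about 16 s of the 45 s.

- **Tumble:** I pushed it over the step with the two fingers partly closed, and it tipped a quarter turn. It looked tilted outward in one frame, then settled upright.
- **Push to the stop:** I slid it along the gutter with the gripper shut until the force rose to about 7 N, then backed the arm well clear.
- **Last check, top camera:** the cell's centre is at stand x ≈ 41 mm, y ≈ 54.8 mm, where touching the stop would be 55 mm. It is square to the gutter within about 0.004 rad, and the corner fit is good to about 1.4 mm. In the last scene view the gripper hid the cell, so only the top camera confirmed this.
- **Bystanders:** the tool was kept clear of them, but I did not re-measure their positions.
- **Disagreement:** the reported tool height read about 32 mm too low. My first push therefore passed above the cell without touching it. I estimated the error from the scene images and corrected for it. A reading below the gutter floor with no contact force later agreed with that. I did not find the cause.

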